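# Hang the rinsed bottle on its drying peg

## Task

Hang the rinsed bottle up to dry: take the open bottle (the one without a cap) that lies on the worktop and put it mouth-down on the slim drying peg, with the peg inside its neck and its mouth slid fully home to the collar, then let go. Leave the capped bottle where it lies.

Things in the scene. Friction and masses are not known exactly. Their poses are not given: they have to be found in the camera images.
- bottle_mid (a point): Open hollow white plastic bottle, lying flat: square body 56 x 56 x 95 mm, shoulder 15 mm, round neck 30 mm long (outside 40, bore 34 mm); 140 mm in all, about 70 g. Point: centre of the square body, 28 mm above the worktop. +x runs along the bottle to the closed base (47.5 mm away); the mouth lies on the -x side, 92.5 mm away, facing roughly to the robot; z is up as it lies.
- capped_bottle_mid (a point): A bystander: a bottle of the same make lying the same way, but closed by a ribbed grey screw cap (48 mm across); it is 144 mm long. Point and axes as for the open bottle. The two lie side by side, either one on the left.
- slim_peg_foot (a point): Fixed drying stand: foot plate 120 x 90 x 12 mm, inclined stem, grey collar 50 mm across, round straight peg 14 mm thick, 95 mm long, slanting up at 50 deg above level, away from the robot. Point: on the peg's axis at the collar's upper face, where the mouth rests, 62 mm above the worktop; +z runs up the peg to its tip, y is level. A hung bottle sags 5 to 10 deg on the loose peg.
- wide_peg_foot (a point): The other drying stand, of the same form and slant, with a wide peg 46 mm thick and a collar 68 mm across, for wide-mouthed jars: too thick for the bottle's neck. Point and axes as for the slim peg. Either stand may be on the left.

How it is judged:
By the outcome, as a careful person would: the job done as asked, in the order asked, and still so for the second after the job is handed in, with the robot touching nothing.
It also fails if it takes over 45 s, if anything falls off the work surface, if the arm or the gripper's body presses on something with over 40 N, if the wrist force passes 120 N, or if a joint passes its speed limit or range.

## Robot

A 7-joint arm with a two-finger parallel gripper is mounted at the origin on a cart in front of the work surface, level with it; the furniture and walls round the work are solid. World frame = base frame: x ahead of the robot, y to its left, z up, the work surface at z = 0. Lengths are in m, angles in degrees, forces in N, time in s.
With the tool pointing down it reaches from about 0.35 to 0.9 m from the base axis. Payload 19.9 kg.
Tool frame: the origin (TCP) lies on the centre line of the jaws, within the pads' length; the fingertips stand 17 mm ahead of it and the grasp point (between the pads) lies 2 mm behind it (ctrl.tcp_to_tips is the distance from the TCP to the fingertips, in m); z points along the fingers, y is the line along which they close (so a half turn about z gives the same grasp; the last joint's range is limited). The gripper opens to 94 mm and grips with 3 to 60 N. Pads are 16 mm wide; open, the fingers measure 119 mm over their backs; the gripper's body (75 mm by 177 mm) begins 78 mm behind the grasp point.
Start: joints at [-68.211, 23.915, -0.59, 92.452, 0.269, 63.638, -3.037], TCP at [0.256, 0.57, 0.222] pointing down, gripper open.
Joint ranges: [-161.28, 161.28], [-22.2, 115.67], [-73.04, 71.86], [3.21, 147.25], [-68.34, 248.33], [10.77, 114.83], [-161.83, 161.83]. Speed limits (degrees/s): [108.29, 108.29, 136.94, 136.94, 172.46, 172.46, 172.46].

## Interface

Orientations are given as a 3x3 rotation matrix whose columns are the frame's x, y, z axes.
In Python, from plant import ctrl gives the robot as it stands. Calls block until the motion is done:
- ctrl.move_to(position, orientation): joint-space move of the TCP to a pose.
- ctrl.line_to(position, rotation=None, speed=0.15): straight line of the TCP; rotation=None keeps the orientation; speed is the mean speed in m/s.
- ctrl.move_j(angles): joint-space move.
- ctrl.open_gripper() and ctrl.grasp(): open the fingers fully, or close them until they stop; the grip force is fixed at half the most.
- ctrl.wait(seconds).
- ctrl.inverse_kinematics(position, orientation): joint angles nearest the present ones, or None.
- ctrl.sense(): the state.
- ctrl.grab_frame(name): name is "side" or "top"; returns a dict with "color" (400x640x3 uint8, red, green, blue), "vfov" (degrees; the focal length in pixels is half the picture's height over the tangent of half this angle, whatever the lens; pixels are square), "cx", "cy" (the principal point, pixels), "R" (3x3) and "t" (3): a world point X has camera coordinates R X + t. Camera axes: x right, y down, z forward; pixel columns grow to the right and rows downward; lengths in m; the calibration is good to about 2 mm. A picture is of the moment at which its call begins. There is no depth.
A pose or a line that the arm cannot do raises ctrl.MotionError and nothing moves.
- ctrl.sign_off(): hands the job in, once; it reports no verdict.
Trained networks look in a picture, given as the dict that the camera call returned (one of the last four; its "shot" number tells which), for a name from the list of things; names that differ only in an ending like _2 or _b are one class to them, and where a whole thing is asked for, a point or a joint stands for the part that bears it (a point fixed in the world has none). Each returns a list of dicts, best first, with "score" (0 to 1); they miss things now and then, are a little off and sometimes report something else, mostly with a low value. They report only what shows in the picture. A call takes as long as a camera call.
- ctrl.silhouettes(picture, target): "mask" (400x640 bool, what is visible of it) and "centre" ([column, row] in pixels, amid what is visible of it).
The state is a dict: "time_s": time; "joints": joint angles; "qd": joint speeds; "tau": joint torques, N m; "tcp_pos": TCP position; "tcp_rot": TCP orientation; "wrist_force": force on the tool from outside, world axes, zero at the start; "ft_torque": the same for the moment, N m; "finger_gap": opening from 0.0 (shut) to 1.0 (fully open).
Only numpy, scipy, OpenCV 4.12 (cv2) and the standard library are available. Lean on these libraries where they do the work, as an engineer would, in place of code of your own. Each camera call takes 0.05 s, during which the arm holds its last target. There are 200 camera calls.

## Working session

There is one attempt and no reset: what is moved stays moved. The work goes in short steps, each a Python script; the robot and the scene stay as the last script left them, time stands still between calls to the robot, and variables do not carry over. Pictures are saved under pics/ and viewed, on a budget of 10 in all, crops included, one or two more only if the job needs it, and the job is handed in when it is done.

```bash
mkdir -p pics; ls; cat > h.py <<'E'
import numpy as np, cv2
from plant import ctrl
def cam(p):
    f=200/np.tan(np.radians(p["vfov"])/2); return f,p["cx"],p["cy"],np.array(p["R"]),np.array(p["t"])
def proj(p,X):
    f,cx,cy,R,t=cam(p); c=np.atleast_2d(X)@R.T+t; return np.c_[cx+f*c[:,0]/c[:,2],cy+f*c[:,1]/c[:,2]]
def ray(p,u):
    f,cx,cy,R,t=cam(p); d=R.T@np.array([(u[0]-cx)/f,(u[1]-cy)/f,1]); return -R.T@t,d/np.linalg.norm(d)
def onz(p,u,z):
    o,d=ray(p,u); return o+d*(z-o[2])/d[2]
E
python3 - <<'E'
from h import *
import pickle
P={n:ctrl.grab_frame(n) for n in("top","side")}
for n,p in P.items():
    cv2.imwrite(f"pics/{n}0.png",p["color"][:,:,::-1]); print(n,p["vfov"],{k:np.shape(v) for k,v in p.items()}); print(p["R"],p["t"],p['cx'],p['cy'])
    for t in("bottle_mid","capped_bottle_mid","slim_peg_foot","wide_peg_foot"):
        r=ctrl.silhouettes(p,t)
        for q in r[:3]: print(t,round(q["score"],2),q["centre"],q["mask"].sum(),onz(p,q["centre"],.028).round(3))
        p[t]=r
pickle.dump(P,open("P.pkl","wb"))
E
```

```text
pics
top 46.61360274133092 {'color': (400, 640, 3), 'vfov': (), 'cx': (), 'cy': (), 'R': (3, 3), 't': (3,), 'shot': ()}
[[-0.02709483 -0.99952269 -0.01484105]
 [-0.9914436   0.02876638 -0.12732666]
 [ 0.12769281  0.01126418 -0.9917498 ]] [0.00391637 0.52338038 1.15023117] 329.08889057593194 193.44887629535828
bottle_mid 0.69 [226.9, 197.4] 1307 [0.521 0.252 0.028]
capped_bottle_mid 0.98 [295.8, 190.8] 1213 [0.533 0.075 0.028]
capped_bottle_mid 0.55 [373.4, 208.3] 1718 [ 0.483 -0.123  0.028]
slim_peg_foot 0.72 [374.7, 207.2] 1645 [ 0.485 -0.126  0.028]
wide_peg_foot 0.78 [441.2, 197.2] 2088 [ 0.506 -0.296  0.028]
side 43.65011357549268 {'color': (400, 640, 3), 'vfov': (), 'cx': (), 'cy': (), 'R': (3, 3), 't': (3,), 'shot': ()}
[[ 0.98280456 -0.18384425  0.01721875]
 [-0.07983525 -0.50716106 -0.85814567]
 [ 0.16649783  0.84201482 -0.51311745]] [-0.52766792  0.12620902  1.21141715] 320.89303171079376 201.52476950750452
bottle_mid 0.68 [303.4, 176.5] 951 [0.533 0.267 0.028]
capped_bottle_mid 0.69 [311.1, 208.9] 1265 [0.524 0.08  0.028]
slim_peg_foot 0.6 [309.0, 260.0] 1682 [ 0.482 -0.142  0.028]
wide_peg_foot 0.69 [336.7, 305.0] 3017 [ 0.513 -0.3    0.028]
```

View pics/top0.png

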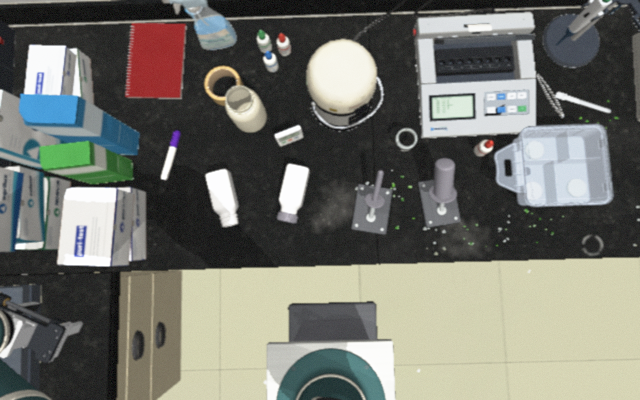

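View pics/side0.png

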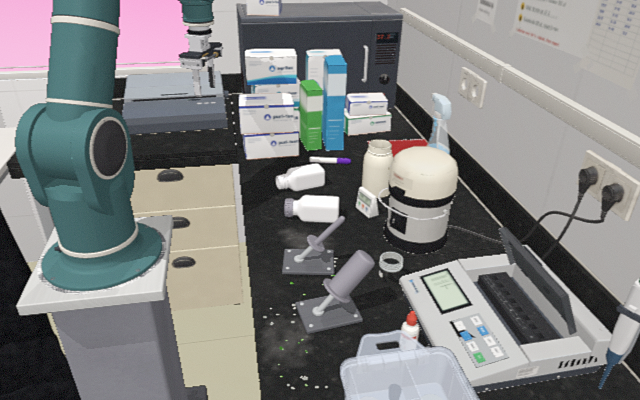

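```bash
cat > fit.py <<'E'
from h import *
import pickle
from scipy.optimize import minimize
P=pickle.load(open("P.pkl","rb"))
def bottle(v,cap=False):
    x,y,a=v; pts=[[sx*.0475,sy*.028,sz*.028] for sx in(-1,1) for sy in(-1,1) for sz in(-1,1)]
    nk=[]
    r,e=(.024,.0965) if cap else (.02,.0925)
    for t in np.linspace(0,6.28,24):
        for xx in(-.0625,-e): nk.append([xx,r*np.cos(t),r*np.sin(t)])
    R=np.array([[np.cos(a),-np.sin(a),0],[np.sin(a),np.cos(a),0],[0,0,1]])
    nk=np.array(nk); sh=nk[::2]
    return [np.vstack([pts,sh])@R.T+[x,y,.028], nk@R.T+[x,y,.028]]
def render(p,hulls,S=4):
    m=np.zeros((400*S,640*S),np.uint8)
    for h in hulls:
        u=((proj(p,h)+.5)*S).astype(np.float32); cv2.fillConvexPoly(m,cv2.convexHull(u).astype(np.int32),1)
    return cv2.resize(m.astype(np.float32),(640,400),interpolation=cv2.INTER_AREA)
def cost(v,name,cap,views):
    c=0
    for n in views:
        k=P[n][name][0]["mask"].astype(float); m=render(P[n],bottle(v,cap)); c+=1-np.minimum(k,m).sum()/np.maximum(k,m).sum()
    return c/len(views)
if __name__=="__main__":
    for name,cap in(("bottle_mid",0),("capped_bottle_mid",1)):
        for views in(("top",),("side",),("top","side")):
            o=onz(P["top"],P["top"][name][0]["centre"],.04)
            b=min((minimize(cost,[o[0],o[1],a],args=(name,cap,views),method="Nelder-Mead",options=dict(initial_simplex=np.array([o[0],o[1],a])+np.array([[0,0,0],[.02,0,0],[0,.02,0],[0,0,.2]]),xatol=1e-4,fatol=1e-5)) for a in(-.2,.2)),key=lambda r:r.fun)
            print(name,views,b.x.round(4),np.degrees(b.x[2]).round(1),round(b.fun,3))
    T=P["top"]["color"][160:240,330:430,::-1]; S=P["side"]["color"][205:285,270:370,::-1]
    cv2.imwrite("pics/z1.png",np.vstack([cv2.resize(i,None,fx=3.7*1,fy=3.7*1,interpolation=cv2.INTER_CUBIC) for i in(T,S)]))
E
python3 fit.py
```

```text
bottle_mid ('top',) [0.5401 0.2635 0.242 ] 13.9 0.052
bottle_mid ('side',) [0.5391 0.2706 0.3348] 19.2 0.11
bottle_mid ('top', 'side') [0.5395 0.2637 0.237 ] 13.6 0.086
capped_bottle_mid ('top',) [ 0.5487  0.0766 -0.2424] -13.9 0.09
capped_bottle_mid ('side',) [ 0.5485  0.0771 -0.238 ] -13.6 0.088
capped_bottle_mid ('top', 'side') [ 0.5483  0.0772 -0.2425] -13.9 0.09
```

View pics/z1.png

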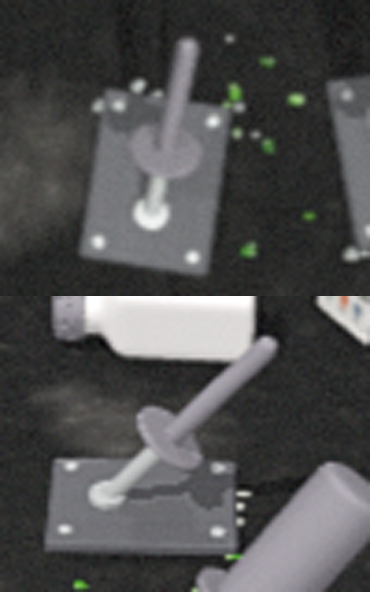

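The top picture shows the open bottle at (222,197), the capped one at (293,192), the slim peg with its collar at (374.6,200.5) and tip at (380.5,171.4), and the wide peg at (442,190). In the side view the slim collar is at (316,243) and the tip at (342,218). Next I fit the peg pose and check reachability.

```bash
cat > peg.py <<'E'
from fit import *
from scipy.optimize import least_squares
obs={"top":[[374.6,200.5],[380.5,171.6]],"side":[[315.9,243.1],[341.9,218.4]]}
def ax(a): return np.array([np.cos(a)*np.cos(np.radians(50)),np.sin(a)*np.cos(np.radians(50)),np.sin(np.radians(50))])
def pk(v): f=np.array([v[0],v[1],.062]); return np.array([f-ax(v[2])*.002,f+ax(v[2])*.093])
def res(v,views): return np.concatenate([(proj(P[n],pk(v))-obs[n]).ravel() for n in views])
for vs in(("top",),("side",),("top","side")):
    r=least_squares(res,[.5,-.13,0],args=(vs,),x_scale=[.01,.01,.1]); print(vs,r.x.round(4),np.degrees(r.x[2]).round(1),r.fun.round(1))
c=np.array([[108,90],[230,110],[207,272],[80,255]])/3.7+[330,160]
q=np.array([onz(P["top"],u,.012) for u in c]); print(q.round(3), "yaw",np.degrees(np.arctan2(*(q[0]+q[1]-q[2]-q[3])[[1,0]])), "size",np.linalg.norm(np.diff(q,axis=0),axis=1))
F=r.x
def rot(yaw,pitch): # tool orientation: bottle x -> peg axis when pitch=50
    cy,sy=np.cos(yaw),np.sin(yaw);cp,sp=np.cos(pitch),np.sin(pitch)
    Z=np.array([[cy,-sy,0],[sy,cy,0],[0,0,1]]);Y=np.array([[cp,0,-sp],[0,1,0],[sp,0,cp]])
    return Z@Y
FL=np.diag([1.,-1,-1]); FL2=np.diag([-1.,1,-1])
if __name__=="__main__":
    b=[.5399,.2637,.240]
    for nm,fl in(("A",FL),("B",FL2)):
        R0=rot(b[2],0)@fl; R1=rot(F[2],np.radians(50))@fl
        f=np.array([F[0],F[1],.062]); a=ax(F[2])
        for p,R in(([b[0],b[1],.028],R0),([b[0],b[1],.15],R0),(f+a*(.0925+.12),R1),(f+a*.0925,R1),(f+a*.0925-R1[:,2]*.12,R1)):
            s=ctrl.inverse_kinematics(p,R); print(nm,np.round(p,3),None if s is None else np.round(s,0))
E
python3 peg.py
```

```text
('top',) [ 0.4999 -0.1237 -0.1692] -9.7 [-0.   0.1  0.  -0.1]
('side',) [ 0.5007 -0.1223 -0.2887] -16.5 [-0.7 -0.1  0.7  0.1]
('top', 'side') [ 0.5002 -0.1235 -0.195 ] -11.2 [-0.1 -0.   0.6 -0.1 -0.9  0.2  0.7 -1. ]
[[ 0.548 -0.089  0.012]
 [ 0.531 -0.174  0.012]
 [ 0.418 -0.153  0.012]
 [ 0.433 -0.066  0.012]] yaw -11.033375911289182 size [0.08653591 0.11463452 0.08865146]
A [0.54  0.264 0.028] [-50.  39.  28. 104. -25.  43. -85.]
A [0.54  0.264 0.15 ] [-53.  29.  32. 101. -18.  56. -90.]
A [ 0.634 -0.15   0.225] [ 47.  15. -41. 126. 133.  12. 142.]
A [ 0.559 -0.135  0.133] [ 65.  31. -62. 138. 143.  34. 141.]
A [ 0.468 -0.117  0.21 ] None
B [0.54  0.264 0.028] [-29.  35.   0. 103.  -0.  41.  75.]
B [0.54  0.264 0.15 ] [-31.  26.   2. 100.  -1.  54.  76.]
B [ 0.634 -0.15   0.225] [ 56.  17. -51. 126. 125.  15. -28.]
B [ 0.559 -0.135  0.133] [ -14.   19.   26.  141.  192.   28. -106.]
B [ 0.468 -0.117  0.21 ] None
```

```bash
cat > ex.py <<'E'
from peg import *
b=[.5399,.2637,.240]; f=np.array([F[0],F[1],.062]); a=ax(F[2]); d=np.radians
for nm,fl in(("A",FL),("B",FL2)):
  for lean in(0,10,20,30):
    R0=rot(b[2],-d(lean))@fl; R1=rot(F[2],d(50-lean))@fl
    print(nm,lean)
    for k,p,R in(("pick",[b[0],b[1],.030],R0),("lift",[b[0],b[1],.2],R0),("pre",f+a*(.0925+.12),R1),("mid",f+a*(.0925+.06),R1),("home",f+a*.0925,R1),("back",f+a*.0925-R1[:,2]*.1,R1),("up",f+a*.0925+[0,0,.12],R1)):
        s=ctrl.inverse_kinematics(p,R); print("  ",k,None if s is None else np.round(s,0))
E
python3 ex.py | grep -v '('
```

```text
[[ 0.548 -0.089  0.012]
 [ 0.531 -0.174  0.012]
 [ 0.418 -0.153  0.012]
 [ 0.433 -0.066  0.012]] yaw -11.033375911289182 size [0.08653591 0.11463452 0.08865146]
A 0
   pick [-50.  38.  28. 104. -25.  44. -85.]
   lift [-54.  25.  33.  98. -15.  61. -92.]
   pre [ 47.  15. -41. 126. 133.  12. 142.]
   mid [ 56.  20. -51. 133. 142.  22. 136.]
   home [ 65.  31. -62. 138. 143.  34. 141.]
   back [ 10.  -1.  -1. 147. 176.  16.  93.]
   up None
A 10
   pick [-48.  44.  29.  96. -25.  58. -84.]
   lift [-51.  32.  33.  90. -19.  74. -89.]
   pre [-26.  14.  42. 122. -51.  12. -43.]
   mid None
   home [ 38.  17. -31. 133. 134.  11. 139.]
   back None
   up [-10.  -0.  20. 129.   3.  11. -94.]
A 20
   pick [-46.  49.  30.  87. -26.  71. -84.]
   lift [-48.  38.  34.  82. -21.  86. -87.]
   pre [-18.  15.  33. 114. -21.  24. -73.]
   mid [-13.  14.  27. 121. -22.  17. -71.]
   home [-17.  16.  31. 128. -46.  11. -47.]
   back [-30.  -1.  40. 130.   3.  21. -93.]
   up [ -6.   3.  17. 122.  -1.  26. -90.]
A 30
   pick [-44.  56.  31.  79. -27.  84. -83.]
   lift [-46.  45.  34.  75. -23.  98.
[... 733 characters left out ...]
.  17. -21.]
   back None
   up [-41.  -1.  52. 130.   6.  11.  84.]
B 20
   pick [-27.  45.   0.  87.  -5.  68.  80.]
   lift [-28.  34.   2.  82.  -5.  84.  79.]
   pre [-12.  14.  26. 114. -16.  24. 103.]
   mid [ -4.  13.  16. 121. -13.  16. 101.]
   home [ 39.  17. -32. 127.  46.  13.  46.]
   back [-51.  -3.  61. 130.   8.  21.  83.]
   up [-48.   4.  61. 122.  -8.  26.  97.]
B 30
   pick [-26.  51.   0.  78.  -6.  80.  81.]
   lift [-27.  41.   2.  74.  -7.  95.  80.]
   pre [-23.  20.  41. 106. -22.  40. 108.]
   mid [-20.  19.  37. 114. -22.  32. 109.]
   home [-16.  18.  31. 121. -23.  25. 110.]
   back [-36.   6.  49. 121.  -9.  36.  98.]
   up [-33.   9.  48. 115. -11.  40. 100.]
```

```bash
cat > go1.py <<'E'
from peg import *
b=[.5397,.2640,np.radians(13.7)]; LEAN=np.radians(28); R0=rot(b[2],-LEAN)@FL2
s=ctrl.sense(); p=np.array(s["tcp_pos"]); p[2]=.37; ctrl.line_to(p,speed=.25)
ctrl.move_to([b[0],b[1],.30],R0); 
g=np.array([b[0],b[1],.030]); ctrl.line_to(g-R0[:,2]*.10,speed=.25)
s=ctrl.sense(); print(s["time_s"],s["tcp_pos"],np.round(s["joints"]),np.round(s["wrist_force"],1))
ims=[]
for n in("top","side"):
    q=ctrl.grab_frame(n); c=(230,200) if n=="top" else (300,175); ims.append(q["color"][c[1]-75:c[1]+75,c[0]-75:c[0]+75,::-1])
cv2.imwrite("pics/g1.png",cv2.resize(np.hstack(ims),None,fx=2.5,fy=2.5,interpolation=cv2.INTER_CUBIC))
E
python3 go1.py | tail -1
```

```text
3.7083 [0.58566181 0.27556069 0.11980205] [-30.  49.   8.  69. -10.  90.  83.] [-0.   1.   0.7]
```

View pics/g1.png

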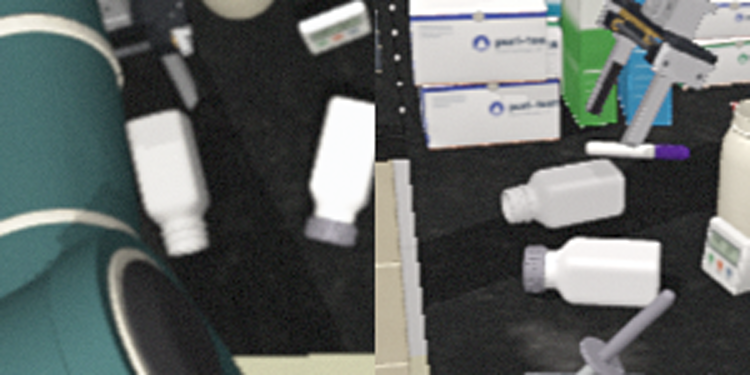

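The gripper (upper right in the side half) leans back over the open bottle, which hasn't moved, and nothing is in its way. Next I grasp it, lift it and go to the pre-insert pose.

```bash
cat > go2.py <<'E'
from peg import *
b=[.5397,.2640,np.radians(13.7)]; LEAN=np.radians(28); R0=rot(b[2],-LEAN)@FL2
g=np.array([b[0],b[1],.030]); ctrl.line_to(g,speed=.12); s=ctrl.sense();print(np.round(s["wrist_force"],1))
ctrl.grasp(); s=ctrl.sense(); print("gap",s["finger_gap"]*94)
if s["finger_gap"]<.5: raise SystemExit
ctrl.line_to(g+[0,0,.23],speed=.2)
R1=rot(F[2],np.radians(50)-LEAN)@FL2; f=np.array([F[0],F[1],.062]); a=ax(F[2])
ctrl.move_to(f+a*(.0925+.13)+[0,0,.02],R1)
s=ctrl.sense(); print(s["time_s"],s["tcp_pos"],np.round(s["joints"]),np.round(s["wrist_force"],1),s["finger_gap"]*94)
ims=[]
for n in("top","side"):
    q=ctrl.grab_frame(n); c=(374,190) if n=="top" else (320,210)
    im=q["color"][:,:,::-1].copy()
    im=cv2.resize(im[c[1]-75:c[1]+75,c[0]-75:c[0]+75],None,fx=2.6,fy=2.6,interpolation=cv2.INTER_CUBIC)
    # overlay: expected bottle axis mouth->base, peg axis
    p=np.array(s["tcp_pos"])-[0,0,0]
    for A,B,col in((p-a*.0925,p+a*.0475,(0,0,255)),(f,f+a*.095,(0,255,0))):
        u=(proj(q,np.array([A,B]))-np.array(c)+75)*2.6; cv2.line(im,*[tuple(int(k) for k in w) for w in u],col,1)
    ims.append(im)
cv2.imwrite("pics/g2.png",np.hstack(ims))
E
python3 go2.py | tail -3
```

```text
[ 0.6 -0.4  0.6]
gap 56.048662578628885
8.3417 [ 0.64092221 -0.14994802  0.25222755] [ -9.  16.  24. 105. -11.  39.  98.] [-0.2  0.9 -0.3] 55.99223461271214
```

View pics/g2.png

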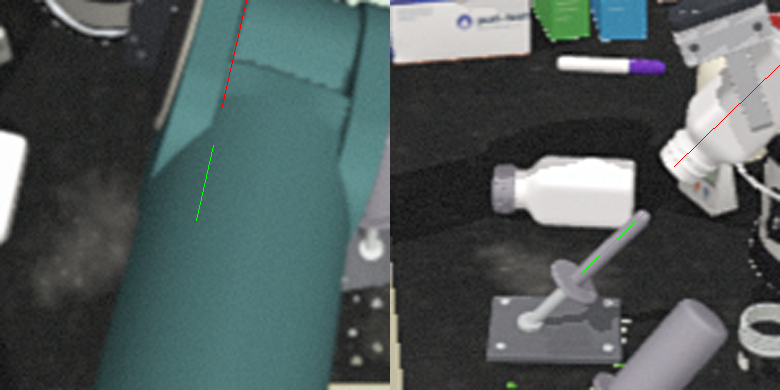

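```bash
cat > go3.py <<'E'
from peg import *
LEAN=np.radians(28); R1=rot(F[2],np.radians(50)-LEAN)@FL2; f=np.array([F[0],F[1],.062]); a=ax(F[2])
W=lambda:np.array(ctrl.sense()["wrist_force"])
ctrl.line_to(f+a*(.0925+.12),speed=.1); w0=W()
for d in(.09,.06,.03,.012):
    ctrl.line_to(f+a*(.0925+d),speed=.08); w=W()-w0; print(d,w.round(1),(w@a).round(1))
    if np.linalg.norm(w)>10: print("STOP"); break
else:
    while d>-.012:
        d-=.002; ctrl.line_to(f+a*(.0925+d),speed=.04); w=W()-w0
        if w@a>6: break
    print("contact",d,w.round(1),(w@a).round(1))
s=ctrl.sense(); print(s["time_s"],np.round(s["joints"]),s["finger_gap"]*94)
q=ctrl.grab_frame("side"); c=(335,220)
cv2.imwrite("pics/g3.png",cv2.resize(q["color"][c[1]-75:c[1]+75,c[0]-75:c[0]+75,::-1],None,fx=3.5,fy=3.5,interpolation=cv2.INTER_CUBIC))
E
python3 go3.py | tail -7
```

```text
[ 0.433 -0.066  0.012]] yaw -11.033375911289182 size [0.08653591 0.11463452 0.08865146]
0.09 [-0.  -0.5 -1.1] -0.8
0.06 [-1.4 -0.  -1.2] -1.8
0.03 [-1.3 -0.3 -0.6] -1.2
0.012 [-0.2  1.6 -1.1] -1.2
contact -0.004 [ 5.9 -0.5 11.4] 12.5
12.825 [ -7.  16.  20. 122. -16.  20. 104.] 55.72835431352463
```

View pics/g3.png

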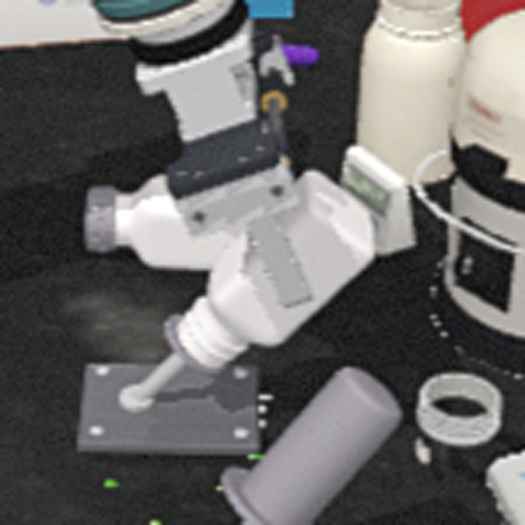

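The side view shows the bottle on the peg with its mouth at the collar (about (200,345) in the crop). The contact force appeared at the expected depth. Next I release and retreat.

```bash
cat > go4.py <<'E'
from peg import *
ctrl.open_gripper(); ctrl.wait(.4)
s=ctrl.sense(); R=np.array(s["tcp_rot"]); p=np.array(s["tcp_pos"]); print(s["finger_gap"],np.round(s["wrist_force"],1))
try: ctrl.line_to(p-R[:,2]*.12,speed=.1)
except ctrl.MotionError as e: print(e); ctrl.line_to(p+[0,0,.13],speed=.1)
p=np.array(ctrl.sense()["tcp_pos"])
for z in(.42,.36,.3):
    try: ctrl.line_to([p[0],p[1],z],speed=.2); break
    except ctrl.MotionError as e: print(z,e)
try:
    j=list(ctrl.sense()["joints"]); j[0]-=70 if j[0]-70>-155 else 0; ctrl.move_j(j)
except ctrl.MotionError as e: print(e)
ctrl.wait(.5)
ims=[]
for n in("top","side"):
    q=ctrl.grab_frame(n); c=(374,190) if n=="top" else (335,220)
    ims.append(cv2.resize(q["color"][c[1]-75:c[1]+75,c[0]-75:c[0]+75,::-1],None,fx=2.6,fy=2.6,interpolation=cv2.INTER_CUBIC))
s=ctrl.sense(); print(s["time_s"],np.round(s["joints"]),s["tcp_pos"],np.round(s["wrist_force"],1))
cv2.imwrite("pics/g4.png",np.hstack(ims))
E
python3 go4.py | tail -5
```

```text
[ 0.531 -0.174  0.012]
 [ 0.418 -0.153  0.012]
 [ 0.433 -0.066  0.012]] yaw -11.033375911289182 size [0.08653591 0.11463452 0.08865146]
1.0019732251083426 [ 0.1  0.4 -0.6]
19.1833 [-86.  -8.  23. 106.   5.  59.  85.] [0.29311291 0.43758022 0.41871511] [ 0.3 -0.3  0. ]
```

View pics/g4.png

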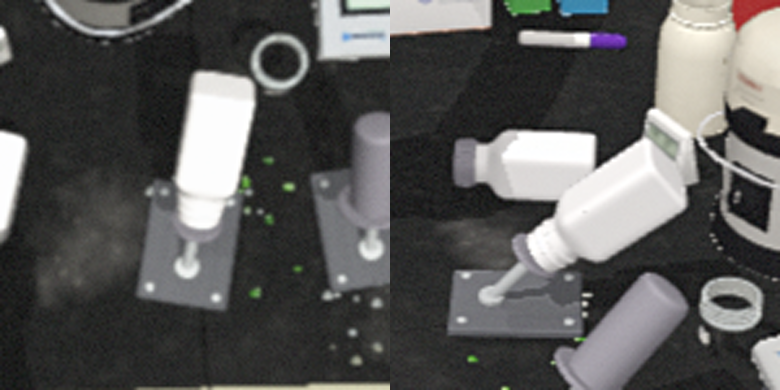

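Both views show the bottle hanging on the slim peg, slightly sagged, with the mouth at the collar (side crop ≈ (530,252)). The capped bottle hasn't moved. I'll take one close-up of the mouth before handing in.

```bash
cat > z.py <<'E'
from peg import *
ims=[]; f=np.array([F[0],F[1],.062])
for n in("top","side"):
    q=ctrl.grab_frame(n); c=proj(q,f)[0].astype(int)
    ims.append(cv2.resize(q["color"][c[1]-25:c[1]+25,c[0]-25:c[0]+25,::-1],None,fx=8,fy=8,interpolation=cv2.INTER_CUBIC))
cv2.imwrite("pics/z2.png",np.hstack(ims))
E
python3 z.py >/dev/null
```

```text
(no output)
```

View pics/z2.png

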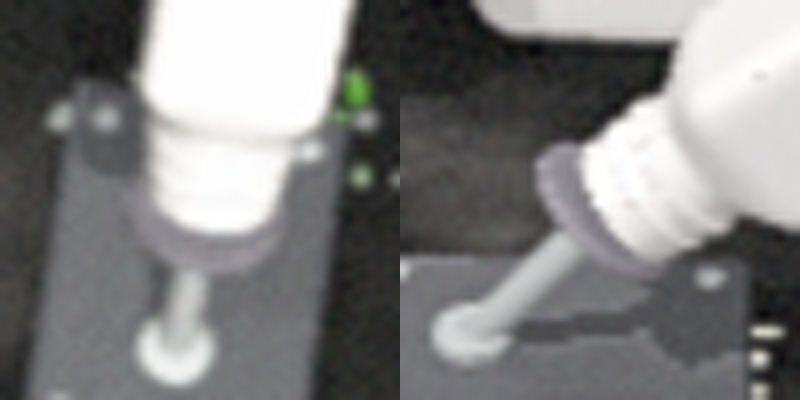

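The mouth sits against the collar: the lower lip touches, and the upper edge is slightly open because of the sag. No peg shows between them. I'm handing in.

```bash
python3 -c "
from plant import ctrl
print(ctrl.sign_off())"
```

```text
the job is handed in; nothing more can be done
None
```

The open bottle now hangs mouth-down on the slim peg, and I handed the job in at about 19–20 s of the 45 s allowed. I gripped it across the body (finger gap 56 mm). I slid it down the peg until it met the collar with about 12 N of force. This was within 4 mm of the depth I had calculated. Then I let go and moved the arm clear.

- **Bottle:** after release, pictures from both cameras show it on the peg, sagging slightly, with its mouth against the collar and no bare peg between them. The upper edge of the mouth is slightly open because of the sag.
- **Capped bottle:** by eye in the side view, it still lies where it was. I did not measure its position again.
- **Arm:** it stands clear of everything, and the wrist force reads about zero.
- **Disagreements:** the side camera alone gave a different angle from the top camera, by about 5° for the bottle and 7° for the peg. For the bottle I used the two-camera fit (close to the top view alone); the two-camera fit for the peg matched the foot plate's angle. Both were well within the neck's 10 mm clearance.

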